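# Load a nameplate into the engraving fixture

## Robot

A 6-joint arm with a two-finger parallel gripper is mounted at the origin on the work surface. World frame = base frame: x ahead of the robot, y to its left, z up, the work surface at z = 0. Lengths are in mm, angles in degrees, forces in N, time in s.
With the tool pointing down it reaches from about 350 to 850 mm from the base axis. Payload 8.1 kg.
Tool frame: the origin (TCP) lies between the finger pads; the fingertips stand ahead of it and the grasp point (between the pads) lies 2 mm behind it (nose_length is the z of the fingertips in the tool frame, in mm); z points along the fingers, y is the direction in which the jaws open and shut (so a half turn about z gives the same grasp; the last joint's range is limited). The gripper opens to 85 mm and grips with 20 to 120 N. Pads are 22 mm wide; open, the fingers measure 114 mm over their backs; the gripper's body (76 mm by 85 mm) begins 54 mm behind the grasp point. The pads swing forward as they close: fully open they stand 13 mm farther back than shut.
Start: joints at [-76.914, 7.471, 85.268, -0, 87.261, -4.893], TCP at [185.225, -570.699, 248.292] pointing down, gripper open.
Joint ranges: [-169.43, 169.43], [-51.17, 129.36], [1.28, 143.12], [-76.62, 256.62], [0, 156.53], [-152.29, 152.29]. Speed limits (degrees/s): [136.94, 136.94, 159.86, 180, 180, 180].

## Interface

Orientations are given as [roll, pitch, yaw] about the fixed x, y, z axes, in that order (R = Rz(yaw) Ry(pitch) Rx(roll)).
In Python, from bench import * gives the robot as it stands.
- The arm moves only by the tool jog_arm, never from a script. Its argument "plan" is a list of rows, each a list of 3 entries, a list of its own where there are three numbers: the turn, a rotation vector about the tool's x, y, z in degrees, then the shift along the tool's x, y, z in m, then the gripper's target within -1 to 1 (fully open at 1, half-way at 0, shut at -1). A call has 1 to 12 rows; each row is the pose to reach, as a shift and turn from the pose commanded when the call began, along the tool's axes at that moment; what a row does not reach only later rows make up. A row lasts 1/8 s, in which the tool goes at most 62.5 mm and 10.7 degrees, less where a joint would pass 70% of its speed; a pose out of reach is approached as far as the arm can. A call with a gripper value outside its range is refused whole. The fingers move at their own pace and stop on an object; "force" is the grip in N (left out, the last holds). Time passes only in rows, so rows that repeat a pose let the fingers close. It gives the time, the measured TCP pose, the force and the opening at its end, in the units of the state.
- sense(): the state, without advancing time (a new reading comes with each control period).
- snapshot(name): name is "scene" or "top"; returns (picture, depth): 480x640x3 uint8, blue, green, red; 480x640 float32, mm along the optical axis (not along the pixel's ray), 0 where there is no reading.
- camera_info(name): a dict with "fov_y" (degrees; the focal length in pixels is half the picture's height over the tangent of half this angle, whatever the lens; pixels are square), "cx", "cy" (the principal point, pixels), "origin" and "orientation" of the camera in the world. Camera axes: x right, y down, z forward; pixel columns grow to the right and rows downward; lengths in mm; the calibration is good to about 2 mm. A picture is of the moment at which its call begins. camera_info takes no time and is no camera call.
- hand_in(): hands the job in, once; it reports no verdict.
The state is a dict: "time": time; "joint_pos": joint angles; "qd": joint speeds; "joint_efforts": joint torques, N m; "tool_pos": TCP position; "tcp_rot": TCP orientation; "ft_force": force on the tool from outside, world axes, zero at the start; "wrist_torque": the same for the moment, N m; "finger_gap": finger opening in mm.
Only numpy, scipy, OpenCV 4.12 (cv2) and the standard library are available. Lean on these libraries where they do the work, as an engineer would, in place of code of your own. Each camera call takes 0.05 s, during which the arm holds its last target.

## Task

Load the small rectangular brass nameplate lying on the engraving fixture: with the fingertips, and without ever lifting it off the bed, slide it up flush against the long fence while it is still well short of the end stop, then keep it against the fence and drag it along until it is fully home in the corner, touching both fence and end stop. Then push the cam clamp's lever round until it lies parallel to the fence, so that the plate is clamped in the corner, and leave everything else lying as it is.

Things in the scene. Friction and masses are not known exactly. Their poses are not given: they have to be found in the camera images.
- nameplate: The work: brass plate 36 mm (x) by 60 mm (y), 8 mm thick, about 150 g, a small screw hole near each short end. Starts flat on the fixture's bed near its right (-y) end, 25 mm or more short of the fence, turned up to 0.45 rad from it. Origin: centre of its underside, z up; a half turn looks the same. Slides easily on the bed (friction about 0.3; fingertips grip better) when pressed with 5 to 15 N.
- fixture: Fixed aluminium bed, x -85..75, y -150..150 mm, top at z = 12; origin on the bench. x points away from the robot, y left; turned up to 0.25 rad. Steel fence along y: front face at x = 45, y -135..90, 15 wide. Steel end stop along x: right face at y = 75, x -3..45, 15 wide. Both 6 mm high, 2 mm lower than the plate's top. Plate home: its origin at (27, 45, 12), its y along this y, either way round.
- corner (a point): The inner corner where the faces of fence and end stop meet, on the bed's top, at (45, 75, 12) mm in the fixture's frame.
- lever_pivot (a point): Upright axis of the cam clamp, at bed height, (-12.7, 40, 12) mm in the fixture's frame. A steel disc (radius 16 mm, 7 mm high, centre 6 mm off the axis) turns on it and nips the plate's front edge when the lever is parallel to the fence; open, it leaves the plate 3 to 6 mm of play. On top a hub of 9 mm radius, up to 26 mm above the bed.
- lever_knob (a point): Centre of the black ball (18 mm across) at the end of the clamp's lever, 73 mm from the pivot axis, 17 mm above the bed. Between hub and ball the lever is a level steel rod 8 mm thick, its centre 16 to 17 mm above the bed, with free space under it.
- cam_lever (a joint): Lever angle, rad. 0: open, the lever points to the fixture's -x (to the robot). Grows counter-clockwise seen from above, the knob swinging to the right; at 1.57 the lever points to the fixture's -y, parallel to the fence, and the plate is clamped; end stop at 1.65. Starts between 0 and 0.3, stays where it is left, needs about 1 N at the knob, a few N at the end as the cam bites.
- tag_disc: Bystander: round brass tag, 32 mm across, 5 mm thick, flat on the fixture's bed to the left of the end stop. Origin: centre of its underside.
- door_plate: Bystander: larger brass plate, 100 x 60 x 6 mm, on the bench to the left of the fixture. Origin: centre of its underside.
- padlock: Bystander: brass padlock standing upright on the bench behind the fixture, 18 x 40 mm, 63 mm high with its steel shackle. Origin: centre of its underside.
- lock_cylinder: Bystander: brass profile lock cylinder, 62 mm long in x, 17 mm wide, 33 mm high, on the bench to the left of the fixture. Origin: centre of its underside.
- screwdriver: Bystander: screwdriver, 170 mm long in x, lying on the bench to the right of the fixture. Origin: centre of its underside.
- hex_key: Bystander: L-shaped hex key, 95 x 31 mm, 5 mm thick, flat on the bench behind the fixture. Origin: middle of the long leg, on the bench.
- key_bunch: Bystander: split ring with three keys, about 80 mm across, 3 mm thick, flat on the bench between the robot and the fixture. Origin: centre of the ring, on the bench.
Things that resemble listed ones, but are neither listed nor needed, are in the scene too. What is shaped like the nameplate but orange or white is not meant.

How it is judged (in metres and radians):
On the way, in this order (a step that is already met when the one before it is completed fails the run):
1. the plate lies flush against the fence (within 3 mm), still 45 mm or more from the end stop (x of nameplate in the frame of fixture above 0.024 m and y of nameplate in the frame of fixture below 0 m and z of nameplate in the frame of fixture below 0.014 m and angle between the y axis of nameplate and the y axis of fixture, either way round below 0.08 rad), for 0.1 s.
2. the plate is home in the corner with the clamp's lever still open (x of nameplate in the frame of fixture above 0.025 m and y of nameplate in the frame of fixture above 0.043 m and z of nameplate in the frame of fixture below 0.014 m and angle between the y axis of nameplate and the y axis of fixture, either way round below 0.05 rad and value of joint cam_lever below 0.8 rad), for 0.1 s.
3. the lever is closed onto the plate (x of nameplate in the frame of fixture above 0.025 m and y of nameplate in the frame of fixture above 0.043 m and z of nameplate in the frame of fixture below 0.014 m and angle between the y axis of nameplate and the y axis of fixture, either way round below 0.05 rad and value of joint cam_lever above 1.35 rad), for 0.1 s.
At the end, for the whole second after the job is handed in: The plate lies flat on the bed within 2 mm of both fence and end stop and within 0.05 rad of parallel to the fence, at rest; the lever stands beyond 1.35 rad (within about 12 degrees of parallel to the fence) (all of step 3 and linear speed of nameplate below 0.01 m/s); the robot touches nothing.
It fails at once if the plate is lifted more than 5 mm off the bed, or is pushed off it (z of nameplate in the frame of fixture above 0.017 m or z of nameplate in the frame of fixture below 0.008 m).
It fails at once if the plate is tipped by more than 0.2 rad (angle between nameplate's own z axis and vertical above 0.2 rad).
It fails at once if the plate is more than 6 mm off the fence over the last 45 mm before the end stop (y of nameplate in the frame of fixture above 0 m and x of nameplate in the frame of fixture below 0.021 m).
It fails at once if a bystander (tag disc, larger plate, padlock, lock cylinder, screwdriver, hex key, keys) is shifted by more than 10 mm (distance of any of door_plate, tag_disc, padlock, lock_cylinder, screwdriver, hex_key, key_bunch from where it was at the start of the episode above 0.01 m).
It also fails if it takes over 48 s, if anything falls off the work surface, if the arm or the gripper's body presses on something with over 40 N, if the wrist force passes 120 N, or if a joint passes its speed limit or range.

## Working session

There is one attempt and no reset: what is moved stays moved. The work goes in short steps, Python scripts to look and compute and a tool call to move; the robot and the scene stay as the last step left them, time stands still between calls to the robot, and variables do not carry over. Pictures are saved under pics/ and viewed, and the job is handed in when it is done.

Besides the shell and the picture viewer there is one more tool, called after "Emit:" as name([rows], argument=value, ...), one row to a line, values as JSON. jog_arm: Moves the arm, as the interface text tells. Its arguments: {"type":"object","properties":{"plan":{"type":"array","items":{"type":"array"}},"force":{"type":"number"}},"required":["plan"]}

```bash
ls; mkdir -p pics; python3 - <<'E'
from bench import *
import cv2,numpy as np
for n in("scene","top"):
    p,d=snapshot(n); cv2.imwrite(f"pics/{n}0.png",p); np.save(f"/tmp/{n}0.npy",d); print(n,camera_info(n))
s=sense();print(s)
try: print(nose_length)
except Exception as e: print(e)
E
```

```text
pics
scene {'fov_y': 53.22138090757231, 'cx': 316.92779101250187, 'cy': 231.39698246476365, 'origin': array([889.8771447 , 434.77716359, 716.61101993]), 'orientation': array([-137.89312832,   -1.07797072,  144.49663222])}
top {'fov_y': 51.542896064318654, 'cx': 323.0958834981872, 'cy': 239.8562447189716, 'origin': array([480.0350976 , -49.67179788, 976.0563748 ]), 'orientation': array([-174.99908083,    1.44646641,  -90.47691649])}
{'time': 0.1, 'joint_pos': array([-7.69154652e+01,  7.51322358e+00,  8.53237125e+01,  1.35533895e-04,
        8.72629199e+01, -4.89131772e+00]), 'qd': array([-0.05443808, -0.06353791, -0.25623655,  0.020187  ,  0.09855484,
       -0.04895487]), 'joint_efforts': array([ 1.02469716e-03, -5.70956290e+01, -5.01939046e+01, -2.41291227e-04,
        8.26179225e-03, -2.66810889e-05]), 'tool_pos': array([ 185.09974424, -570.22884203,  247.3174088 ]), 'tcp_rot': array([-1.79900519e+02, -8.64918351e-03,  1.79758384e+01]), 'ft_force': array([ 0.81000393, -0.24753068,  0.02437046]), 'wrist_torque': array([ 0.02092773, -0.02414933,  0.01164392]), 'finger_gap': 85.36221685229803}
17.0
```

View pics/top0.png

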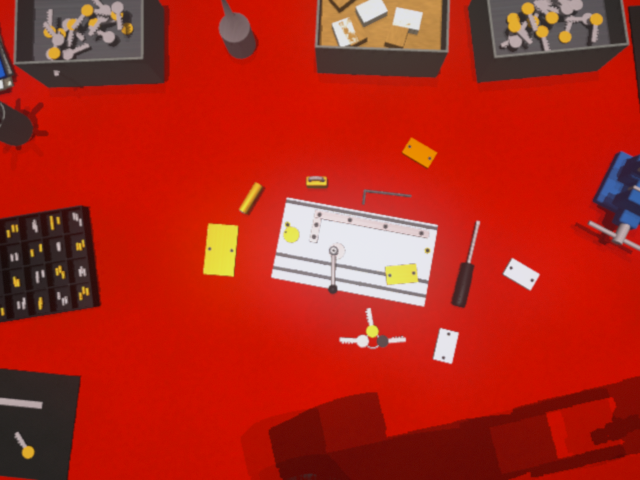

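View pics/scene0.png

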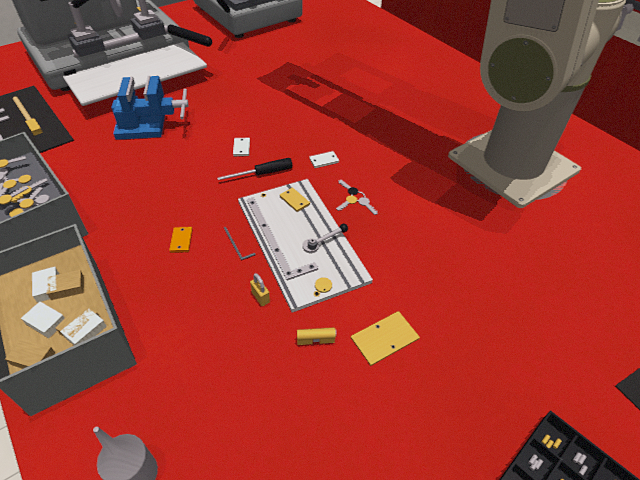

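The top view shows the bed centred at about (355,252), the nameplate at (402,274), the knob at (333,289) and the pivot at (334,251). The scene view shows the plate at (295,199). Next I'll measure these.

```bash
cat > h.py <<'E'
import cv2,numpy as np
from bench import *
from scipy.spatial.transform import Rotation as R
def cam(n):
    c=camera_info(n); f=240/np.tan(np.radians(c['fov_y']/2))
    return f,c['cx'],c['cy'],np.array(c['origin']),R.from_euler('xyz',c['orientation'],degrees=True).as_matrix()
def cast(n,px,z):
    f,cx,cy,o,M=cam(n); px=np.atleast_2d(np.array(px,float))
    d=np.c_[(px[:,0]-cx)/f,(px[:,1]-cy)/f,np.ones(len(px))]@M.T
    return o+d*((z-o[2])/d[:,2])[:,None]
def proj(n,P):
    f,cx,cy,o,M=cam(n); q=(np.atleast_2d(P)-o)@M
    return np.c_[cx+f*q[:,0]/q[:,2],cy+f*q[:,1]/q[:,2]]
def yellow(p):
    h=cv2.cvtColor(p,cv2.COLOR_BGR2HSV)
    return cv2.inRange(h,(22,90,90),(35,255,255))
def redmask(p):
    h=cv2.cvtColor(p,cv2.COLOR_BGR2HSV)
    return cv2.inRange(h,(0,150,40),(10,255,255))|cv2.inRange(h,(170,150,40),(180,255,255))
def rects(n,p,mask,z,amin):
    cs,_=cv2.findContours(mask,cv2.RETR_EXTERNAL,cv2.CHAIN_APPROX_NONE); out=[]
    for c in cs:
        if cv2.contourArea(c)<amin: continue
        w=cast(n,c[:,0,:],z)[:,:2].astype(np.float32)
        px=c[:,0,:].mean(0); out.append((px,cv2.minAreaRect(w)))
    return out
E
python3 - <<'E'
from h import *
for n in("top","scene"):
    p=cv2.imread(f"pics/{n}0.png")
    print(n,"yellow")
    for px,r in rects(n,p,yellow(p),20,60): print(px.round(),np.round(r[0],1),np.round(r[1],1),round(r[2],2))
    print("bed")
    for px,r in rects(n,p,255-redmask(p),12,3000): print(px.round(),np.round(r[0],1),np.round(r[1],1),round(r[2],2))
    x0,y0,x1,y1=(260,180,460,320) if n=="top" else (220,160,390,320)
    cv2.imwrite(f"pics/{n}0z.png",cv2.resize(p[y0:y1,x0:x1],None,fx=3.9 if n=="top" else 3.7,fy=3.9 if n=="top" else 3.7,interpolation=cv2.INTER_CUBIC))
E
```

```text
top yellow
[372. 331.] [ 390.4 -117.6] [18.9 20.7] 89.08
[401. 274.] [ 496.9 -174.4] [34.9 59.5] 4.92
[221. 250.] [547.7 172.6] [58.  97.7] 84.77
[290. 232.] [579.9  35.8] [27.2 39. ] 89.78
[249. 198.] [647.9 116.9] [ 6.6 58. ] 56.48
bed
[ 36. 423.] [215.4 532.8] [156.7 196.8] 84.54
[ 45. 257.] [524.9 529.1] [200.9 185.6] 8.53
[355. 252.] [539.4 -85.6] [302.4 169.4] 78.89
[543.  35.] [ 973.8 -480.6] [169.9 307.3] 4.52
[381.  36.] [ 971.9 -147.8] [269.7 158.9] 88.66
[91. 40.] [974.4 451. ] [315.3 183.4] 88.93
scene yellow
[316. 332.] [645.  111.5] [16.8 62.7] 55.11
[384. 337.] [556.9 182.4] [58.8 98.1] 85.03
[323. 284.] [578.5  39.7] [28.4 28.7] 55.25
bed
[567. 461.] [462.5 451.9] [ 93.4 191.4] 54.78
[303. 244.] [537.  -81.6] [307.3 178.3] 78.8
[ 45. 252.] [ 935.5 -475.7] [942.  191.8] 81.68
[543.  88.] [-429.1 -221.5] [1281.2  486.6] 30.02
[121.  58.] [  592.9 -1023.9] [968.1 589.6] 78.23
```

View pics/top0z.png

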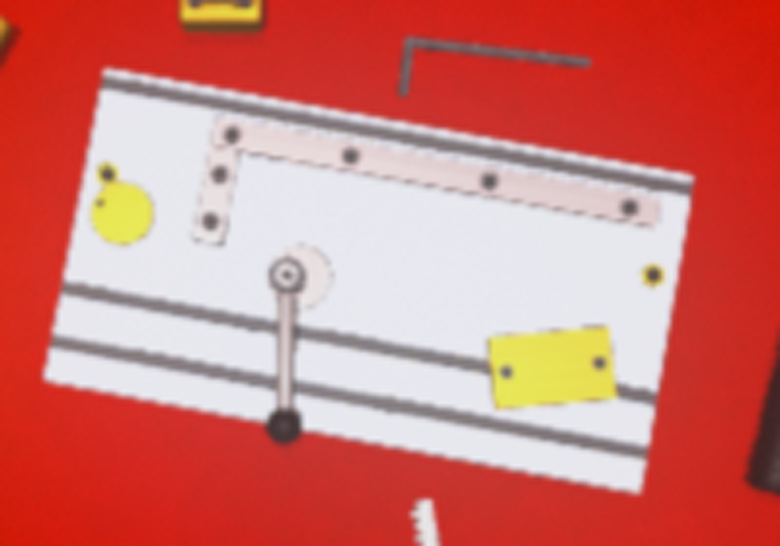

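View pics/scene0z.png

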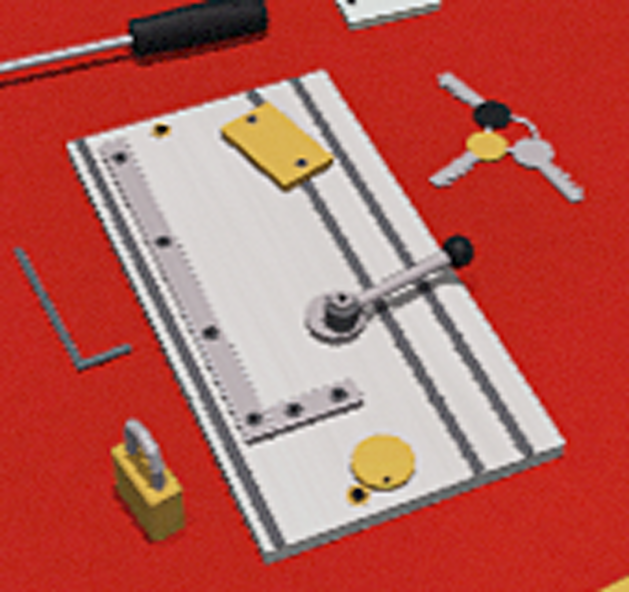

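```bash
cat >> h.py <<'E'
def bedfit(n,p,verbose=True):
    m=255-redmask(p); cs,_=cv2.findContours(m,cv2.RETR_EXTERNAL,cv2.CHAIN_APPROX_NONE)
    c=min((c for c in cs if cv2.contourArea(c)>3000),key=lambda c:np.hypot(*(c[:,0].mean(0)-((355,252) if n=="top" else (303,244)))))
    w=cast(n,c[:,0,:],12)[:,:2]
    r=cv2.minAreaRect(w.astype(np.float32)); th=np.radians(-11.1); ctr=np.array([539.,-85.])
    for _ in range(6):
        Rm=np.array([[np.cos(th),-np.sin(th)],[np.sin(th),np.cos(th)]])
        l=(w-ctr)@Rm
        # l coords in fixture: bed x -85..75, y -150..150
        res=[];sl=[]
        for ax,v in((0,75),(0,-85),(1,150),(1,-150)):
            o=l[:,1-ax]; s=(abs(l[:,ax]-v)<6)&(o>(-140 if ax==0 else -75))&(o<(140 if ax==0 else 65))
            pts=l[s]; k=np.polyfit(pts[:,1-ax],pts[:,ax],1)
            for _ in range(4):
                e=abs(np.polyval(k,pts[:,1-ax])-pts[:,ax]); g=e<max(1.0,1.5*np.median(e)); k=np.polyfit(pts[g,1-ax],pts[g,ax],1)
            mid=0 if ax==0 else -5
            res.append(np.polyval(k,mid)); sl.append((-k[0] if ax==0 else k[0]))
        d=np.array([(res[0]-75+res[1]+85)/2,(res[2]+res[3])/2])
        ctr=ctr+Rm@d; th+=np.mean(sl)
    if verbose: print(n,"fix",ctr.round(2),np.degrees(th).round(2),"size",np.round([res[0]-res[1],res[2]-res[3]],1),np.degrees(sl).round(2))
    return ctr,th
def tofix(P,ctr,th):
    Rm=np.array([[np.cos(th),-np.sin(th)],[np.sin(th),np.cos(th)]]); return (np.atleast_2d(P)[:,:2]-ctr)@Rm
def toworld(P,ctr,th):
    Rm=np.array([[np.cos(th),-np.sin(th)],[np.sin(th),np.cos(th)]]); return np.atleast_2d(P)@Rm.T+ctr
E
python3 - <<'E'
from h import *
for n in("top","scene"):
    p=cv2.imread(f"pics/{n}0.png")
    c,t=bedfit(n,p)
    for nm,P in(("corner",(45,75,18)),("pivot",(-12.7,40,38)),("fenceend",(45,-135,18)),("stopend",(-3,75,18))):
        w=toworld(P[:2],c,t)[0]; q=proj(n,[*w,P[2]])[0]; o,s=((260,180),3.9) if n=="top" else((220,160),3.7)
        print(nm,w.round(1),q.round(1),"zoom",((q-o)*s).round())
    h=cv2.cvtColor(p,cv2.COLOR_BGR2HSV); 
    y=cv2.inRange(h,(15,90,90),(35,255,255))
    for px,r in rects(n,p,y,20,60):
        f=tofix(r[0],c,t)[0]
        if abs(f[0])<85 and abs(f[1])<150: print("plate",px.round(),np.round(r[0],1),np.round(r[1],1),round(r[2],2),f.round(1))
    k=cv2.inRange(h,(0,0,0),(180,255,60)); 
    cs,_=cv2.findContours(k,cv2.RETR_EXTERNAL,cv2.CHAIN_APPROX_NONE)
    for q in cs:
        if cv2.contourArea(q)>30:
            px=q[:,0].mean(0); w=cast(n,px,29)[0]; f=tofix(w,c,t)[0]
            if abs(f[0])<110 and abs(f[1])<150: print("dark",px.round(1),w.round(1),f.round(1), cv2.contourArea(q))
E
```

```text
Traceback (most recent call last):
  File "h.py", line 39, in bedfit
    pts=l[s]; k=np.polyfit(pts[:,1-ax],pts[:,ax],1)
                ~~~~~~~~~~^^^^^^^^^^^^^^^^^^^^^^^^^
TypeError: expected non-empty vector for x
```

```bash
sed -i 's/ctr=np.array(\[539.,-85.\])/ctr=np.array([547.,-87.])/; s/for _ in range(6):/for it in range(6):/; s/-v)<6)/-v)<(12 if it<2 else 4))/' h.py
cat > m.py <<'E'
import sys
from h import *
for n in("top","scene"):
    p=cv2.imread(f"pics/{n}0.png")
    c,t=bedfit(n,p)
    for nm,P in(("corner",(45,75,18)),("pivot",(-12.7,40,38)),("fenceend",(45,-135,18)),("stopend",(-3,75,18))):
        w=toworld(P[:2],c,t)[0]; q=proj(n,[*w,P[2]])[0]; o,s=((260,180),3.9) if n=="top" else((220,160),3.7)
        print(nm,w.round(1),q.round(1),"zoom",((q-o)*s).round())
    h=cv2.cvtColor(p,cv2.COLOR_BGR2HSV); 
    y=cv2.inRange(h,(15,90,90),(35,255,255))
    for px,r in rects(n,p,y,20,60):
        f=tofix(r[0],c,t)[0]
        if abs(f[0])<85 and abs(f[1])<150: print("plate",px.round(),np.round(r[0],1),np.round(r[1],1),round(r[2],2),f.round(1))
    k=cv2.inRange(h,(0,0,0),(180,255,60)); 
    cs,_=cv2.findContours(k,cv2.RETR_EXTERNAL,cv2.CHAIN_APPROX_NONE)
    for q in cs:
        if cv2.contourArea(q)>30:
            px=q[:,0].mean(0); w=cast(n,px,29)[0]; f=tofix(w,c,t)[0]
            if abs(f[0])<110 and abs(f[1])<150: print("dark",px.round(1),w.round(1),f.round(1), cv2.contourArea(q))
E
python3 m.py
```

```text
top fix [547.57 -87.27] -11.14 size [160.9 300.3] [ 0.03 -0.09  0.11 -0.05]
corner [606.2 -22.4] [321.  218.3] zoom [238. 149.]
pivot [542.8 -45.6] [333.2 250. ] zoom [285. 273.]
fenceend [ 565.6 -228.4] [428.1 238. ] zoom [656. 226.]
stopend [559.1 -13.1] [316.4 242.5] zoom [220. 244.]
plate [401. 274.] [ 496.9 -174.3] [34.9 59.7] 4.92 [-32.9 -95.2]
plate [290. 232.] [579.9  35.8] [27.2 39. ] 89.78 [  8. 127.]
scene fix [549.44 -83.6 ] -11.2 size [161.4 304.5] [-0.03 -0.04  0.03  0.09]
corner [608.1 -18.8] [291.1 271.1] zoom [263. 411.]
pivot [544.7 -41.9] [312.3 241.2] zoom [342. 300.]
fenceend [ 567.4 -224.8] [253.1 197.7] zoom [122. 140.]
stopend [561.1  -9.4] [315.1 262.9] zoom [352. 381.]
plate [322. 286.] [582.3  43.5] [39.6 29.9] 53.37 [  7.6 131.1]
plate [294. 199.] [ 499.3 -171.6] [37.9 63.5] 4.65 [-32.1 -96. ]
dark [343.6 227.5] [469.4 -42.5  29. ] [-86.5  24.8] 36.0
```

```bash
cat > g.py <<'E'
# usage: python3 g.py  cx cy cz cyaw  tx ty tz tyaw   -> turn z (deg), shift (m)
import sys,numpy as np
a=list(map(float,sys.argv[1:])); c=a[:4]; t=a[4:]
y=np.radians(c[3]); X=np.array([np.cos(y),np.sin(y),0]);Y=np.array([np.sin(y),-np.cos(y),0]);Z=np.array([0,0,-1.])
d=np.array(t[:3])-c[:3]
print("turn z",round(-(t[3]-c[3]),2),"shift",np.round([d@X,d@Y,d@Z],1)/1000, "dist",np.linalg.norm(d).round(1))
E
python3 g.py 185.2 -570.7 248.3 17.98 498 -173 90 4.8
python3 - <<'E'
from h import *
c=np.array([548,-86.8]);t=np.radians(-11.15)
k=cast("top",[332.8,289.2],29)[0];print(k,tofix(k,c,t))
for P in((27,-95),(27,-30),(27,20),(27,45),(-12.7,40),(45,75)):print(P,toworld(P,c,t).round(1))
E
```

```text
turn z 13.18 shift [ 0.4203 -0.2817  0.1583] dist 530.2
[469.04250386 -44.06762826  29.        ] [[-85.73062732  26.65710655]]
(27, -95) [[ 556.1 -185.2]]
(27, -30) [[ 568.7 -121.5]]
(27, 20) [[578.4 -72.4]]
(27, 45) [[583.2 -47.9]]
(-12.7, 40) [[543.3 -45.1]]
(45, 75) [[606.7 -21.9]]
```

Emit:
jog_arm([
  [[0,0,13.2],[0.42,-0.282,0.158],0.65],
  [[0,0,13.2],[0.42,-0.282,0.158],0.65],
  [[0,0,13.2],[0.42,-0.282,0.158],0.65],
  [[0,0,13.2],[0.42,-0.282,0.158],0.65],
  [[0,0,13.2],[0.42,-0.282,0.158],0.65],
  [[0,0,13.2],[0.42,-0.282,0.158],0.65],
  [[0,0,13.2],[0.42,-0.282,0.158],0.65],
  [[0,0,13.2],[0.42,-0.282,0.158],0.65],
  [[0,0,13.2],[0.42,-0.282,0.158],0.65],
  [[0,0,13.2],[0.42,-0.282,0.158],0.65],
  [[0,0,13.2],[0.42,-0.282,0.158],0.65],
  [[0,0,13.2],[0.42,-0.282,0.158],0.65],
], force=25)

```text
time: 1.6
tool_pos: [497.4, -173.9, 90.7]
tcp_rot: [180.0, -0.0, 4.7]
ft_force: [-0.1, 0.2, 0.2]
finger_gap: 70.5
```

```bash
python3 - <<'E'
from h import *
p,d=snapshot("scene"); cv2.imwrite("pics/s1.png",p); cv2.imwrite("pics/s1z.png",cv2.resize(p[80:300,180:400],None,fx=2.7,fy=2.7,interpolation=cv2.INTER_CUBIC))
E
```

```text
(no output)
```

View pics/s1z.png

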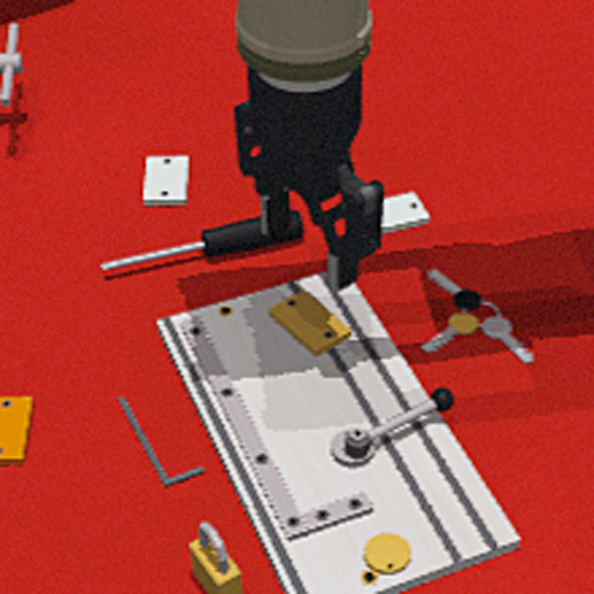

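Emit:
jog_arm([
  [[0,0,0],[0.001,-0.001,0.03],0.65],
  [[0,0,0],[0.001,-0.001,0.058],0.65],
  [[0,0,0],[0.001,-0.001,0.06],0.65],
  [[0,0,0],[0.001,-0.001,0.062],0.65],
  [[0,0,0],[0.001,-0.001,0.063],0.65],
  [[0,0,0],[0.001,-0.001,0.063],0.65],
])

```text
time: 2.4
tool_pos: [499.3, -172.1, 28.3]
tcp_rot: [180.0, -0.1, 4.8]
ft_force: [0.0, -0.8, 0.1]
finger_gap: 70.2
```

Emit:
jog_arm([
  [[0,0,0],[0,0,0.002],0.65],
  [[0,0,0],[0,0,0.004],0.65],
  [[0,0,0],[0,0,0.004],0.65],
])

```text
time: 2.78
tool_pos: [498.4, -171.6, 23.0]
tcp_rot: [-180.0, 0.0, 4.8]
ft_force: [-0.3, -0.1, -1.1]
finger_gap: 70.3
```

```bash
python3 - <<'E'
from h import *
p,d=snapshot("scene"); cv2.imwrite("pics/s2z.png",cv2.resize(p[120:240,220:360],None,fx=5,fy=5,interpolation=cv2.INTER_CUBIC));print(sense()['ft_force'],sense()['tool_pos'])
E
```

```text
[ 0.74173426  0.79826901 -0.16901531] [ 498.44498631 -171.6352669    23.10843328]
```

View pics/s2z.png

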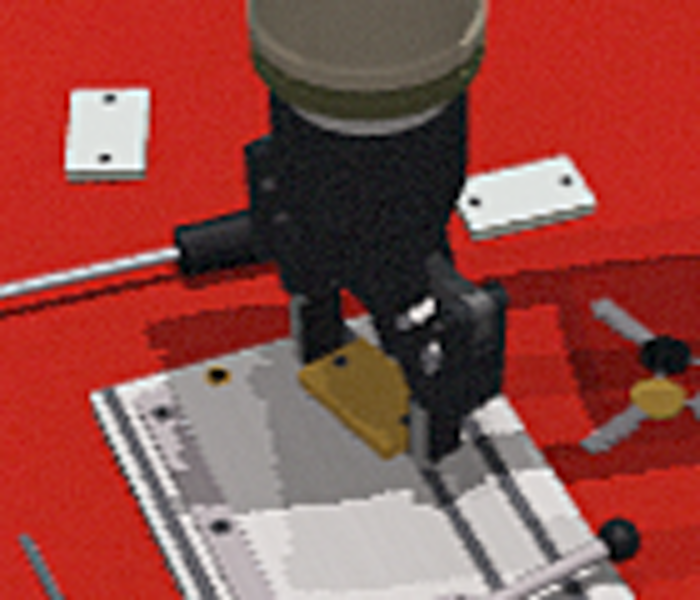

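Emit:
jog_arm([
  [[0,0,0],[0,0,-0.001],0.6],
  [[0,0,0],[0,0,-0.002],0.3],
  [[0,0,0],[0,0,-0.002],0.3],
  [[0,0,0],[0,0,-0.002],0.3],
], force=20)

```text
time: 3.32
tool_pos: [498.4, -171.7, 25.1]
tcp_rot: [-180.0, 0.0, 4.8]
ft_force: [0.1, -0.7, -2.3]
finger_gap: 59.1
```

```bash
cat > f.py <<'E'
# cx cy cz cyaw  fx fy tz [rel yaw deg] : target in fixture frame
import sys
from h import *
a=list(map(float,sys.argv[1:])); C=np.array([548,-86.8]);th=np.radians(-11.15)
print("now in fix",tofix(a[:2],C,th).round(1))
import subprocess
w=toworld(a[4:6],C,th)[0]
print(subprocess.run(["python3","g.py",*map(str,a[:4]),str(w[0]),str(w[1]),str(a[6]),str(-11.15+(a[7] if len(a)>7 else 0))],capture_output=True,text=True).stdout)
E
python3 f.py 498.4 -171.7 25.1 4.8 18 -75 24
python3 f.py 498.4 -171.7 25.1 4.8 31 -72 24
```

```text
now in fix [[-32.2 -92.9]]
turn z 15.95 shift [ 0.0532 -0.0034  0.0011] dist 53.3

now in fix [[-32.2 -92.9]]
turn z 15.95 shift [ 0.0666 -0.0027  0.0011] dist 66.6
```

Emit:
jog_arm([
  [[0,0,2],[0.005,0,0.001],0.3],
  [[0,0,6],[0.016,-0.001,0.001],0.3],
  [[0,0,11],[0.03,-0.002,0.001],0.3],
  [[0,0,15],[0.044,-0.003,0.001],0.3],
  [[0,0,16],[0.053,-0.003,0.001],0.3],
  [[0,0,16],[0.057,-0.003,0.001],0.3],
  [[0,0,16],[0.057,-0.003,0.001],0.3],
])

```text
time: 4.2
tool_pos: [556.2, -164.2, 25.1]
tcp_rot: [180.0, -0.1, -11.2]
ft_force: [2.0, 0.9, 5.0]
finger_gap: 58.8
```

```bash
python3 - <<'E'
from h import *
p,d=snapshot("scene"); cv2.imwrite("pics/s3z.png",cv2.resize(p[120:240,220:360],None,fx=5,fy=5,interpolation=cv2.INTER_CUBIC));print(sense()['ft_force'],sense()['tool_pos'])
E
```

```text
[2.50295227 0.23405726 4.38692738] [ 556.16045017 -164.27320898   25.08124588]
```

View pics/s3z.png

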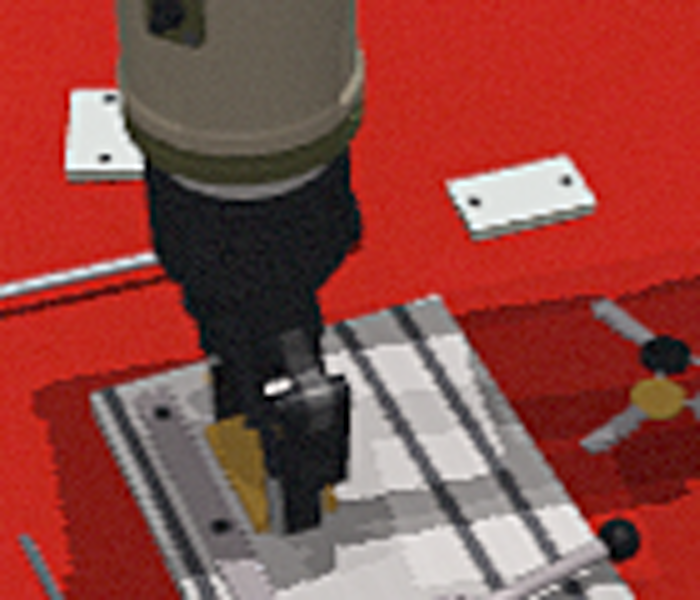

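The plate is gripped, parallel to the fence and a few mm short of it. It sits at zoom (240,470), with the fence line to its left.

Emit:
jog_arm([
  [[0,0,0],[0.002,0,0],0.3],
  [[0,0,0],[0.004,0,0],0.3],
  [[0,0,0],[0.004,0,0],0.3],
])

```text
time: 4.62
tool_pos: [559.2, -165.0, 25.1]
tcp_rot: [180.0, -0.0, -11.2]
ft_force: [-1.8, 1.2, 7.7]
finger_gap: 59.2
```

Emit:
jog_arm([
  [[0,0,0],[0.001,0,0],0.3],
  [[0,0,0],[0.002,0,0],0.3],
  [[0,0,0],[0.003,0,0],0.3],
  [[0,0,0],[0.003,0,0],0.3],
])

```text
time: 5.12
tool_pos: [561.4, -165.5, 25.0]
tcp_rot: [180.0, 0.1, -11.2]
ft_force: [-5.3, 1.2, 12.1]
finger_gap: 59.5
```

Emit:
jog_arm([
  [[0,0,0],[0.001,0,-0.0005],0.3],
  [[0,0,0],[0.002,0,-0.0005],0.3],
  [[0,0,0],[0.002,0,-0.0005],0.3],
])

```text
time: 5.5
tool_pos: [561.7, -165.5, 25.0]
tcp_rot: [-180.0, 0.3, -11.2]
ft_force: [-13.4, 1.8, 16.8]
finger_gap: 59.5
```

```bash
python3 - <<'E'
from h import *
p,d=snapshot("scene"); cv2.imwrite("pics/s4z.png",cv2.resize(p[160:240,240:330],None,fx=7,fy=7,interpolation=cv2.INTER_CUBIC));print(sense()['ft_force'],sense()['tool_pos'])
E
```

```text
[-13.94813618   1.92028036  15.50501971] [ 561.63434058 -165.46613054   24.95650918]
```

View pics/s4z.png

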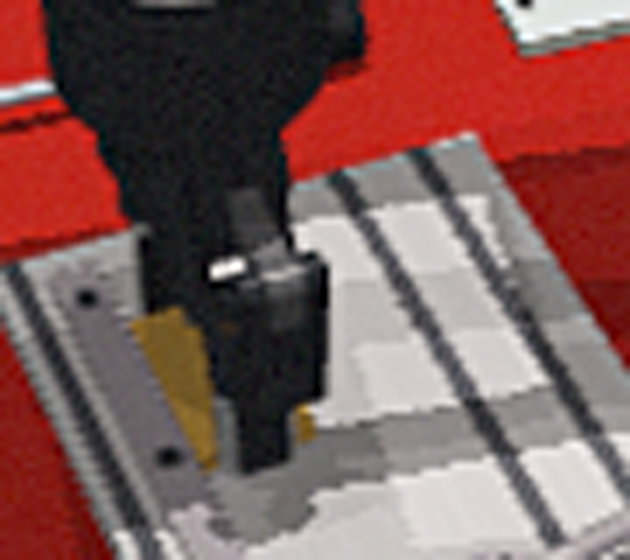

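Emit:
jog_arm([
  [[0,0,0],[-0.001,-0.002,-0.001],0.3],
  [[0,0,0],[-0.001,-0.01,-0.001],0.3],
  [[0,0,0],[-0.001,-0.02,-0.001],0.3],
  [[0,0,0],[-0.001,-0.03,-0.001],0.3],
  [[0,0,0],[-0.001,-0.04,-0.001],0.3],
  [[0,0,0],[-0.001,-0.05,-0.001],0.3],
  [[0,0,0],[-0.001,-0.055,-0.001],0.3],
  [[0,0,0],[-0.001,-0.055,-0.001],0.3],
])

```text
time: 6.55
tool_pos: [572.5, -110.4, 25.0]
tcp_rot: [-180.0, 0.2, -11.2]
ft_force: [-5.7, 2.8, 4.0]
finger_gap: 59.5
```

Emit:
jog_arm([
  [[0,0,0],[0,-0.004,0],0.3],
  [[0,0,0],[0,-0.012,0],0.3],
  [[0,0,0],[0,-0.022,0],0.3],
  [[0,0,0],[0,-0.032,0],0.3],
  [[0,0,0],[0,-0.04,0],0.3],
  [[0,0,0],[0,-0.04,0],0.3],
])

```text
time: 7.3
tool_pos: [580.3, -70.9, 25.1]
tcp_rot: [-180.0, 0.2, -11.2]
ft_force: [-3.9, 2.1, 3.1]
finger_gap: 59.1
```

```bash
python3 - <<'E'
from h import *
p,d=snapshot("scene"); cv2.imwrite("pics/s5z.png",cv2.resize(p[180:300,230:350],None,fx=5,fy=5,interpolation=cv2.INTER_CUBIC));print(sense()['ft_force'],sense()['tool_pos'])
E
```

```text
[-5.35019291  3.0119558   3.63754968] [580.29423929 -70.9037148   25.04957107]
```

View pics/s5z.png

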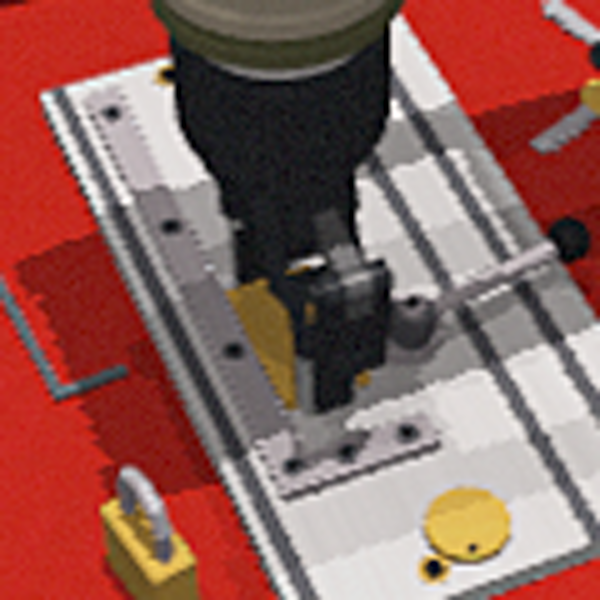

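Emit:
jog_arm([
  [[0,0,0],[-0.001,0,0],0.53],
  [[0,0,0],[-0.001,0,0],0.53],
  [[0,0,0],[-0.001,0,0],0.53],
  [[0,0,0],[-0.001,0,-0.005],0.53],
  [[0,0,0],[-0.001,0,-0.035],0.53],
  [[0,0,0],[-0.002,0.01,-0.045],0],
  [[0,0,0],[-0.002,0.056,-0.045],-1],
  [[0,0,0],[-0.002,0.056,-0.045],-1],
  [[0,0,0],[-0.002,0.056,-0.045],-1],
  [[0,0,0],[-0.002,0.056,-0.045],-1],
])

```text
time: 8.6
tool_pos: [568.5, -126.4, 70.5]
tcp_rot: [-180.0, 0.0, -11.2]
ft_force: [-0.2, 0.6, -0.6]
finger_gap: 0.4
```

```bash
python3 - <<'E'
from h import *
p,d=snapshot("scene"); cv2.imwrite("pics/s6z.png",cv2.resize(p[180:300,230:350],None,fx=5,fy=5,interpolation=cv2.INTER_CUBIC));s=sense();print(s['ft_force'],s['tool_pos'],s['finger_gap'])
print(tofix(s['tool_pos'],np.array([548,-86.8]),np.radians(-11.15)))
E
```

```text
[ 0.26962412 -0.04867396 -0.17335914] [ 568.57555653 -126.23937491   70.53484809] 0.32520139609371124
[[ 27.81389476 -34.71606368]]
```

View pics/s6z.png

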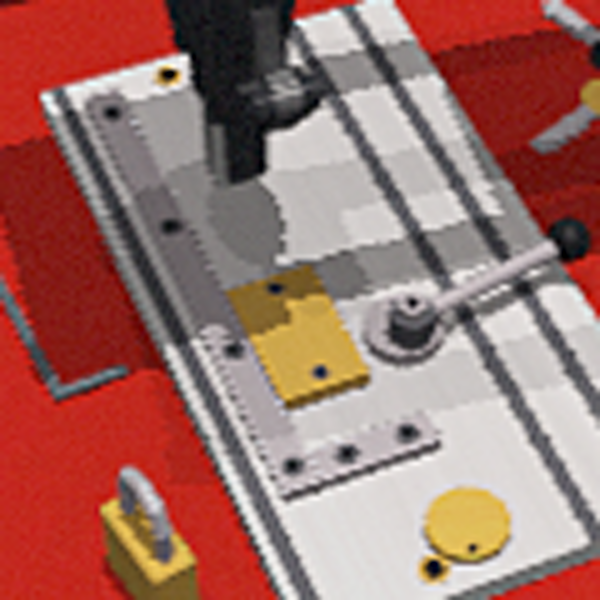

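The plate is flush with the fence and about 20 mm short of the stop. The closed fingers are behind it. I'll descend and check.

Emit:
jog_arm([
  [[0,0,0],[-0.001,0,0.025],-1],
  [[0,0,0],[-0.001,0,0.037],-1],
  [[0,0,0],[-0.001,0,0.039],-1],
  [[0,0,0],[-0.001,0,0.039],-1],
])

```text
time: 9.15
tool_pos: [567.9, -126.6, 32.1]
tcp_rot: [180.0, -0.0, -11.2]
ft_force: [-0.0, 0.9, 0.0]
finger_gap: 0.0
```

Emit:
jog_arm([
  [[0,0,0],[0,-0.003,0.001],-1],
  [[0,0,0],[0,-0.008,0.001],-1],
  [[0,0,0],[0,-0.012,0.001],-1],
  [[0,0,0],[0,-0.016,0.001],-1],
  [[0,0,0],[0,-0.02,0.001],-1],
  [[0,0,0],[0,-0.024,0.001],-1],
  [[0,0,0],[0,-0.024,0.001],-1],
])

```text
time: 10.02
tool_pos: [572.3, -102.9, 30.8]
tcp_rot: [-180.0, 0.0, -11.2]
ft_force: [0.6, -0.1, -0.3]
finger_gap: 0.2
```

```bash
python3 - <<'E'
from h import *
p,d=snapshot("scene"); cv2.imwrite("pics/s7z.png",cv2.resize(p[180:300,230:350],None,fx=5,fy=5,interpolation=cv2.INTER_CUBIC));s=sense();print(s['ft_force'],s['tool_pos'],s['finger_gap'])
print(tofix(s['tool_pos'],np.array([548,-86.8]),np.radians(-11.15)))
E
```

```text
[ 0.07594234 -0.17904461 -0.14631635] [ 572.30398732 -103.01971186   30.76325198] -0.12322721933077309
[[ 26.98177135 -11.21369106]]
```

View pics/s7z.png

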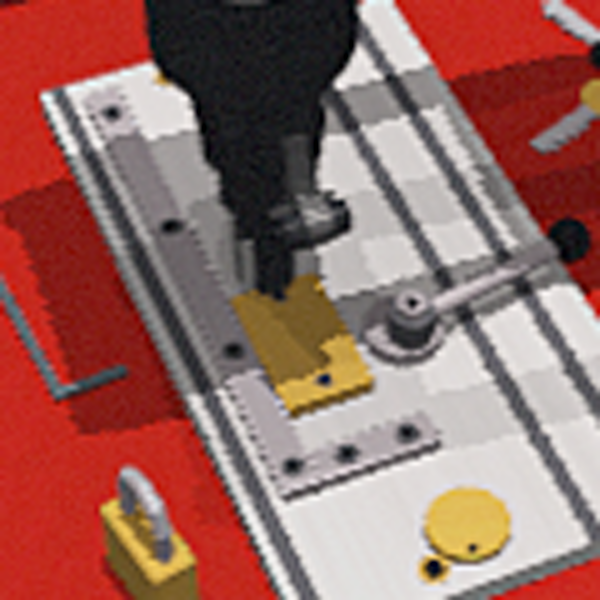

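Emit:
jog_arm([
  [[0,0,0],[0,-0.003,0],-1],
  [[0,0,0],[0,-0.006,0],-1],
  [[0,0,0],[0,-0.009,0],-1],
  [[0,0,0],[0,-0.012,0],-1],
  [[0,0,0],[0,-0.015,0],-1],
  [[0,0,0],[0,-0.015,0],-1],
])

```text
time: 10.82
tool_pos: [575.3, -88.2, 30.8]
tcp_rot: [-180.0, -0.0, -11.2]
ft_force: [-0.1, 0.4, 0.2]
finger_gap: 0.3
```

```bash
python3 - <<'E'
from h import *
p,d=snapshot("scene"); cv2.imwrite("pics/s8z.png",cv2.resize(p[180:300,230:350],None,fx=5,fy=5,interpolation=cv2.INTER_CUBIC));s=sense();print(s['ft_force'],s['tool_pos'],s['finger_gap'])
print(tofix(s['tool_pos'],np.array([548,-86.8]),np.radians(-11.15)))
E
```

```text
[-0.31850973 -0.13216736  0.5922146 ] [575.22625414 -88.29751646  30.79662541] 0.14568964905574344
[[27.00192616  3.79571514]]
```

View pics/s8z.png

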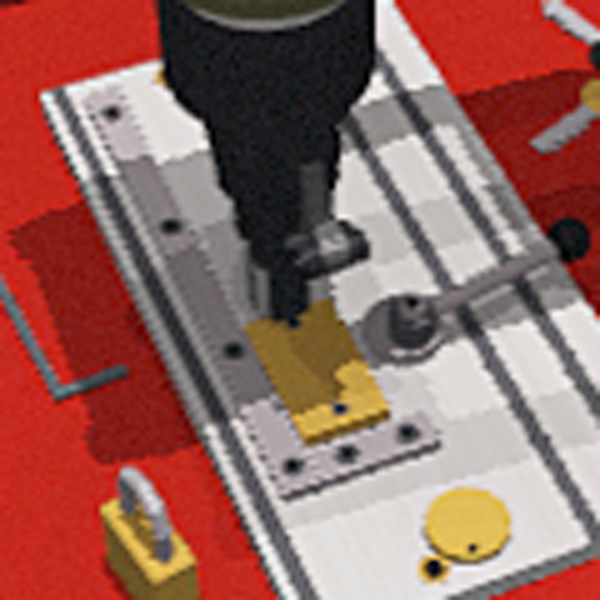

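```bash
python3 - <<'E'
from h import *
p,d=snapshot("scene"); cv2.imwrite("pics/s9z.png",cv2.resize(p[220:280,260:320],None,fx=10,fy=10,interpolation=cv2.INTER_CUBIC))
C=np.array([548,-86.8]);th=np.radians(-11.15)
E
```

```text
(no output)
```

View pics/s9z.png

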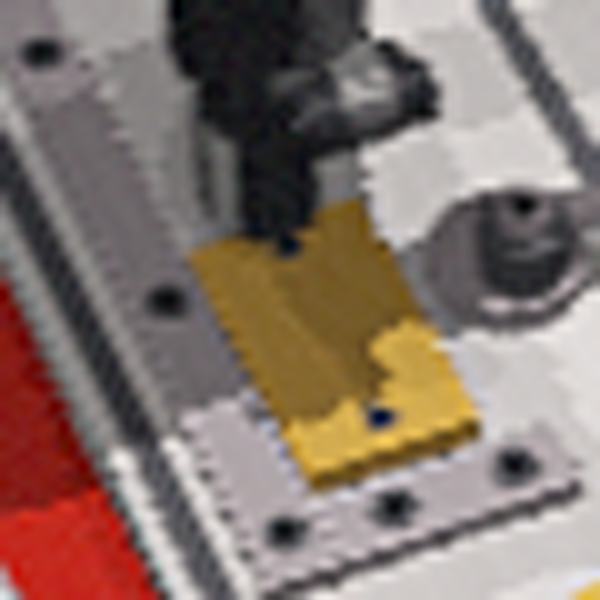

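The plate is flush against the fence and a few mm from the stop.

Emit:
jog_arm([
  [[0,0,0],[0,-0.002,0],-1],
  [[0,0,0],[0,-0.004,0],-1],
  [[0,0,0],[0,-0.005,0],-1],
  [[0,0,0],[0,-0.005,0],-1],
])

```text
time: 11.42
tool_pos: [576.2, -83.4, 30.8]
tcp_rot: [-180.0, -0.0, -11.2]
ft_force: [0.2, 0.7, 0.3]
finger_gap: 0.1
```

Emit:
jog_arm([
  [[0,0,0],[0,-0.001,0],-1],
  [[0,0,0],[0,-0.002,0],-1],
  [[0,0,0],[0,-0.003,0],-1],
  [[0,0,0],[0,-0.003,0],-1],
])

```text
time: 11.92
tool_pos: [576.3, -82.9, 30.8]
tcp_rot: [179.8, 0.0, -11.2]
ft_force: [-1.5, -10.9, 0.5]
finger_gap: 0.0
```

```bash
python3 - <<'E'
from h import *
p,d=snapshot("scene"); cv2.imwrite("pics/s10z.png",cv2.resize(p[220:280,260:320],None,fx=10,fy=10,interpolation=cv2.INTER_CUBIC))
E
```

```text
(no output)
```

View pics/s10z.png

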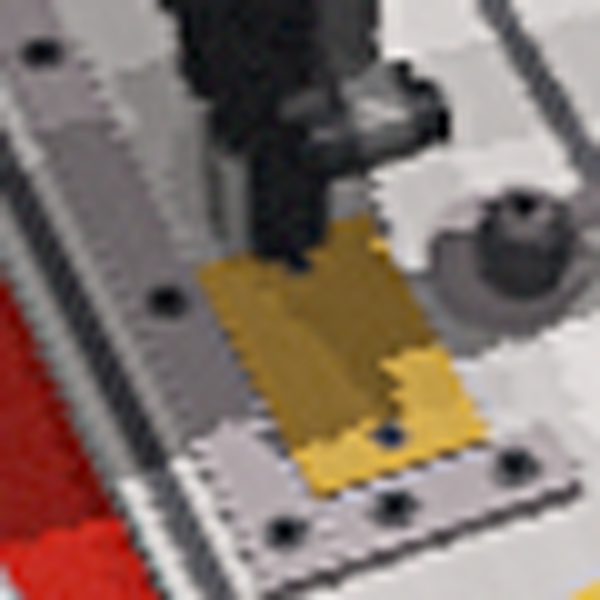

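The plate is home: its end edge meets the stop, its side is on the fence, and the stop contact read 11 N. Next is the lever.

Emit:
jog_arm([
  [[0,0,0],[0,0.004,0],-1],
  [[0,0,0],[0,0.006,-0.02],-1],
  [[0,0,0],[0,0.006,-0.055],-1],
  [[0,0,0],[-0.04,-0.015,-0.055],-1],
  [[0,0,-5],[-0.08,-0.04,-0.055],-1],
  [[0,0,-10],[-0.093,-0.051,-0.055],-1],
  [[0,0,-10],[-0.093,-0.051,-0.055],-1],
  [[0,0,-10],[-0.093,-0.051,-0.055],-1],
])

```text
time: 12.98
tool_pos: [496.6, -12.8, 87.0]
tcp_rot: [180.0, -0.1, -1.3]
ft_force: [-0.3, 0.1, 0.1]
finger_gap: -0.3
```

```bash
python3 - <<'E'
from h import *
p,d=snapshot("scene"); cv2.imwrite("pics/s11z.png",cv2.resize(p[160:320,220:400],None,fx=4,fy=3.7,interpolation=cv2.INTER_CUBIC));s=sense();print(s['ft_force'],s['tool_pos'],s['tcp_rot'])
print(tofix(s['tool_pos'],np.array([548,-86.8]),np.radians(-11.15)))
E
```

```text
[-0.76623546  0.30334587  0.8216857 ] [496.55056633 -13.00074506  86.72716041] [ 1.79987019e+02 -9.41047098e-02 -1.31846836e+00]
[[-64.74945822  62.45704056]]
```

View pics/s11z.png

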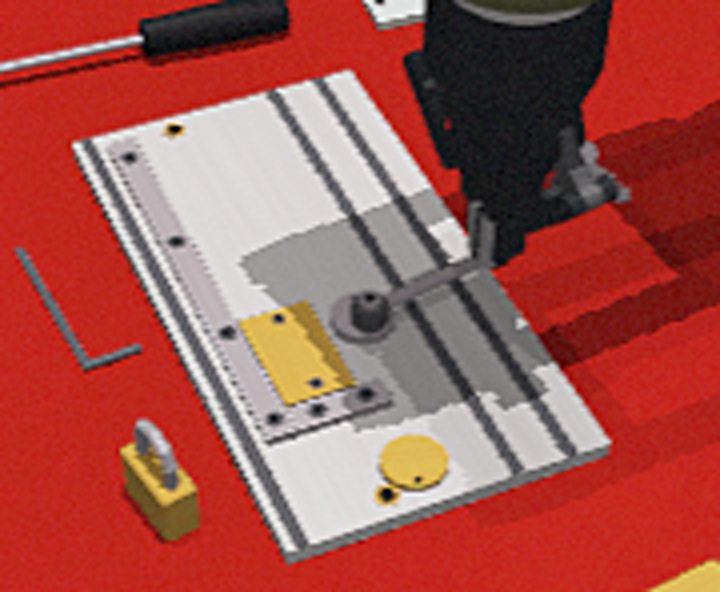

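The plate sits in the corner and the lever is untouched. I'll descend beside the rod.

Emit:
jog_arm([
  [[0,0,0],[0,0,0.03],-1],
  [[0,0,0],[0,0,0.048],-1],
  [[0,0,0],[0,0,0.05],-1],
  [[0,0,0],[0,0,0.05],-1],
])

```text
time: 13.52
tool_pos: [495.7, -12.7, 36.0]
tcp_rot: [-180.0, 0.0, -1.2]
ft_force: [-0.7, -0.0, 0.2]
finger_gap: -0.0
```

```bash
cat > sw.py <<'E'
# sweep rows: cx cy cyaw(cmd, world) s r phis...
import sys
from h import *
a=list(map(float,sys.argv[1:])); C=np.array([548,-86.8]);th=np.radians(-11.15)
y=np.radians(a[2]); X=np.array([np.cos(y),np.sin(y)]);Y=np.array([np.sin(y),-np.cos(y)])
s,r=a[3:5]
for ph in a[5:]:
    u=np.array([-np.cos(ph),-np.sin(ph)]);t=np.array([np.sin(ph),-np.cos(ph)])
    w=toworld(np.array([-12.7,40])+r*u-s*t,C,th)[0]; d=w-a[:2]; yaw=-11.15+np.degrees(ph)
    print(round(ph,2),"turn",round(-(yaw-a[2]),1),"shift",round(d@X/1000,4),round(d@Y/1000,4))
E
python3 - <<'E'
from bench import *
s=sense();print(s['ft_force'],s['tool_pos'],s['tcp_rot'],s['joint_pos'])
E
python3 sw.py 496.5 -12.9 -1.3 18.5 48 0.18 0.3 0.42 0.54 0.66 0.78 0.9 1.02
```

```text
[-0.71293333 -0.01398875  0.24722822] [495.74510972 -12.70644197  36.04565029] [-1.79999490e+02  7.70840130e-03 -1.24770833e+00] [-7.39406324e+00  4.00688844e+00  1.12541914e+02 -3.56154469e-04
  6.34589164e+01  8.38538043e+01]
0.18 turn -0.5 shift -0.0007 0.013
0.3 turn -7.3 shift -0.0025 0.0189
0.42 turn -14.2 shift -0.0036 0.025
0.54 turn -21.1 shift -0.0039 0.0311
0.66 turn -28.0 shift -0.0036 0.0373
0.78 turn -34.8 shift -0.0025 0.0434
0.9 turn -41.7 shift -0.0006 0.0493
1.02 turn -48.6 shift 0.0019 0.0549
```

Emit:
jog_arm([
  [[0,0,0],[-0.001,0.007,0],-1],
  [[0,0,-1],[-0.001,0.013,0],-1],
  [[0,0,-7],[-0.002,0.019,0],-1],
  [[0,0,-14],[-0.004,0.025,0],-1],
  [[0,0,-21],[-0.004,0.031,0],-1],
  [[0,0,-28],[-0.004,0.037,0],-1],
  [[0,0,-35],[-0.002,0.043,0],-1],
  [[0,0,-42],[-0.001,0.049,0],-1],
  [[0,0,-49],[0.002,0.055,0],-1],
  [[0,0,-49],[0.002,0.055,0],-1],
])

```text
time: 14.78
tool_pos: [496.7, -68.2, 36.3]
tcp_rot: [180.0, -0.0, 47.7]
ft_force: [0.4, 0.7, -0.2]
finger_gap: -0.3
```

```bash
python3 - <<'E'
from h import *
p,d=snapshot("scene"); cv2.imwrite("pics/s12z.png",cv2.resize(p[160:320,220:400],None,fx=4,fy=3.7,interpolation=cv2.INTER_CUBIC));s=sense();print(s['ft_force'],s['tool_pos'],s['tcp_rot'])
E
python3 sw.py 496.5 -12.9 -1.3 18.5 48 1.02 1.14 1.26 1.38 1.5 1.57 1.6
```

```text
[0.00302697 0.81706168 0.17414662] [496.4961409  -67.94383897  36.13873645] [ 1.79971135e+02 -1.74963915e-02  4.76133383e+01]
1.02 turn -48.6 shift 0.0019 0.0549
1.14 turn -55.5 shift 0.005 0.0602
1.26 turn -62.3 shift 0.0088 0.0651
1.38 turn -69.2 shift 0.0132 0.0694
1.5 turn -76.1 shift 0.018 0.0733
1.57 turn -80.1 shift 0.021 0.0752
1.6 turn -81.8 shift 0.0224 0.076
```

View pics/s12z.png

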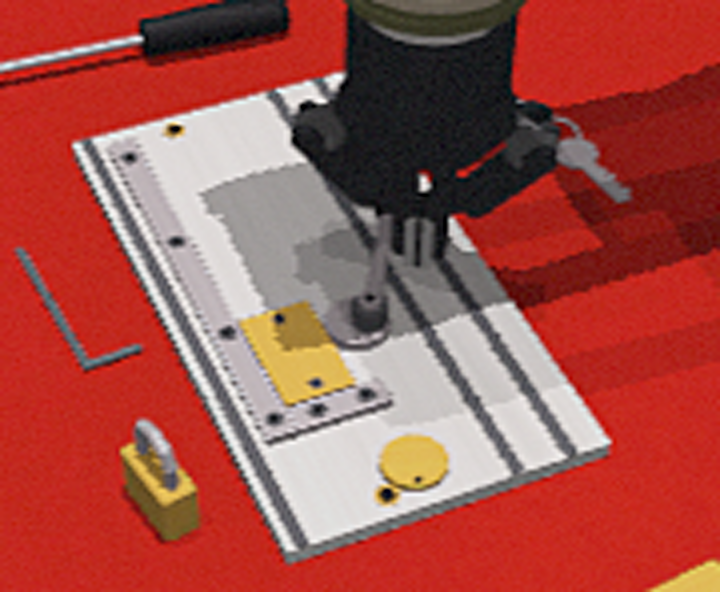

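The lever has swung round to about 1.0 rad and the plate is unmoved. I'll continue.

```bash
python3 sw.py 496.6 -68 47.65 18.5 48 1.02 1.1 1.18 1.26 1.34 1.42 1.48 1.54 1.58
```

```text
1.02 turn 0.4 shift 0.0005 0.0003
1.1 turn -4.2 shift -0.0009 0.0042
1.18 turn -8.8 shift -0.0019 0.0081
1.26 turn -13.4 shift -0.0026 0.0122
1.34 turn -18.0 shift -0.003 0.0163
1.42 turn -22.6 shift -0.0031 0.0204
1.48 turn -26.0 shift -0.0029 0.0235
1.54 turn -29.4 shift -0.0025 0.0265
1.58 turn -31.7 shift -0.0022 0.0286
```

Emit:
jog_arm([
  [[0,0,-4],[-0.001,0.004,0],-1],
  [[0,0,-9],[-0.002,0.008,0],-1],
  [[0,0,-13],[-0.003,0.012,0],-1],
  [[0,0,-18],[-0.003,0.016,0],-1],
  [[0,0,-22],[-0.003,0.02,0],-1],
  [[0,0,-26],[-0.003,0.0235,0],-1],
  [[0,0,-29],[-0.003,0.0265,0],-1],
  [[0,0,-29],[-0.003,0.0265,0],-1],
])

```text
time: 15.82
tool_pos: [513.8, -87.4, 35.8]
tcp_rot: [-180.0, -0.0, 76.6]
ft_force: [-0.8, 0.5, 0.5]
finger_gap: -0.0
```

```bash
python3 - <<'E'
from h import *
p,d=snapshot("scene"); cv2.imwrite("pics/s13z.png",cv2.resize(p[160:320,220:400],None,fx=4,fy=3.7,interpolation=cv2.INTER_CUBIC));s=sense();print(s['ft_force'],s['tool_pos'],s['tcp_rot'])
E

```

```text
[-0.43156999  0.35912855 -0.21563059] [513.76975587 -87.40414324  35.79185284] [-1.79990687e+02 -4.28565031e-03  7.66272168e+01]
```

View pics/s13z.png

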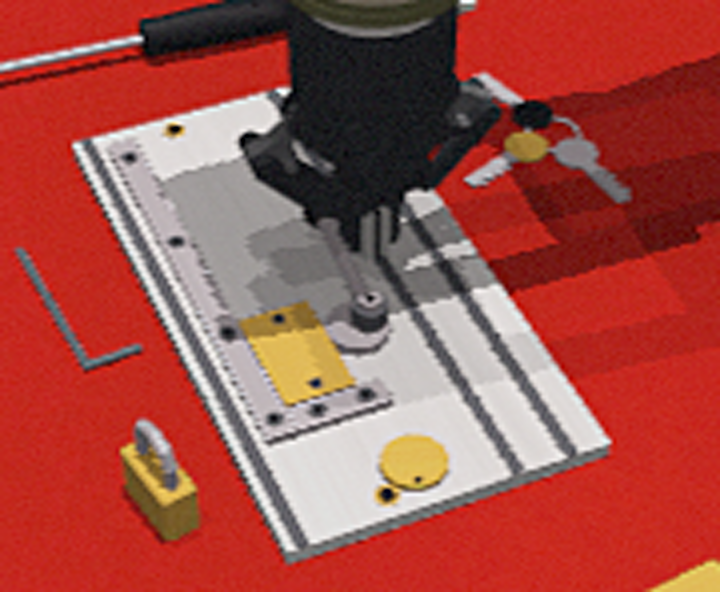

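Emit:
jog_arm([
  [[0,0,-1],[0,0.0015,0],-1],
  [[0,0,-2],[0,0.003,0],-1],
  [[0,0,-3],[0,0.004,0],-1],
  [[0,0,-3],[0,0.004,0],-1],
])

```text
time: 16.38
tool_pos: [517.9, -88.5, 35.8]
tcp_rot: [180.0, -0.0, 79.8]
ft_force: [-0.7, -0.8, 1.0]
finger_gap: 0.1
```

Emit:
jog_arm([
  [[0,0,0],[0,0.0015,0],-1],
  [[0,0,0],[0,0.003,0],-1],
  [[0,0,0],[0,0.004,0],-1],
  [[0,0,0],[0,0.004,0],-1],
])

```text
time: 16.88
tool_pos: [521.1, -89.1, 35.5]
tcp_rot: [-179.9, 0.0, 79.8]
ft_force: [-6.1, -1.3, 3.7]
finger_gap: 0.2
```

Emit:
jog_arm([
  [[0,0,0],[0,0.0015,0],-1],
  [[0,0,0],[0,0.003,0],-1],
  [[0,0,0],[0,0.003,0],-1],
])

```text
time: 17.25
tool_pos: [521.7, -89.2, 34.8]
tcp_rot: [-179.6, -0.0, 79.8]
ft_force: [-16.3, 0.8, 10.2]
finger_gap: 0.1
```

```bash
python3 - <<'E'
from h import *
p,d=snapshot("scene"); cv2.imwrite("pics/s14z.png",cv2.resize(p[180:280,250:350],None,fx=6,fy=6,interpolation=cv2.INTER_CUBIC));s=sense();print(s['ft_force'],s['tool_pos'],s['tcp_rot'])
E

```

```text
[-16.42620906   0.35142072   9.51930258] [521.70909227 -89.18474858  34.81946013] [-1.79604846e+02  3.49110508e-04  7.97883529e+01]
```

View pics/s14z.png

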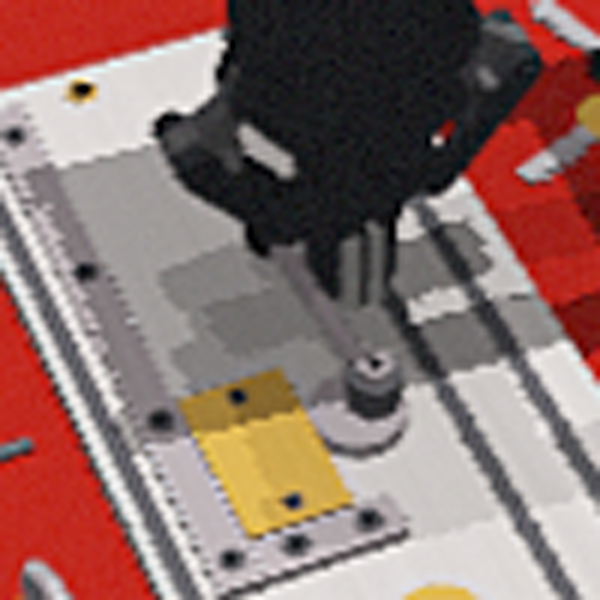

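Contact is firm at 16 N. I'll retreat and inspect from above.

Emit:
jog_arm([
  [[0,0,0],[0,-0.005,0],-1],
  [[0,0,0],[0,-0.015,0],-1],
  [[0,0,0],[0,-0.02,-0.04],-1],
  [[0,0,0],[0,-0.03,-0.1],-1],
  [[0,0,0],[-0.05,-0.06,-0.15],-1],
  [[0,0,0],[0.0,-0.12,-0.15],-1],
  [[0,0,0],[0.0,-0.16,-0.15],-1],
  [[0,0,0],[0.0,-0.16,-0.15],-1],
])

```text
time: 18.3
tool_pos: [365.0, -60.3, 185.8]
tcp_rot: [179.8, 0.0, 79.8]
ft_force: [-0.4, -0.8, 0.3]
finger_gap: -0.1
```

```bash
python3 - <<'E'
from h import *
for n in("top","scene"):
    p,d=snapshot(n); cv2.imwrite(f"pics/{n}15.png",p)
    x0,y0,x1,y1=(260,180,460,320) if n=="top" else (220,160,390,320)
    cv2.imwrite(f"pics/{n}15z.png",cv2.resize(p[y0:y1,x0:x1],None,fx=3.9 if n=="top" else 3.7,fy=3.9 if n=="top" else 3.7,interpolation=cv2.INTER_CUBIC))
E

```

```text
(no output)
```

View pics/top15z.png

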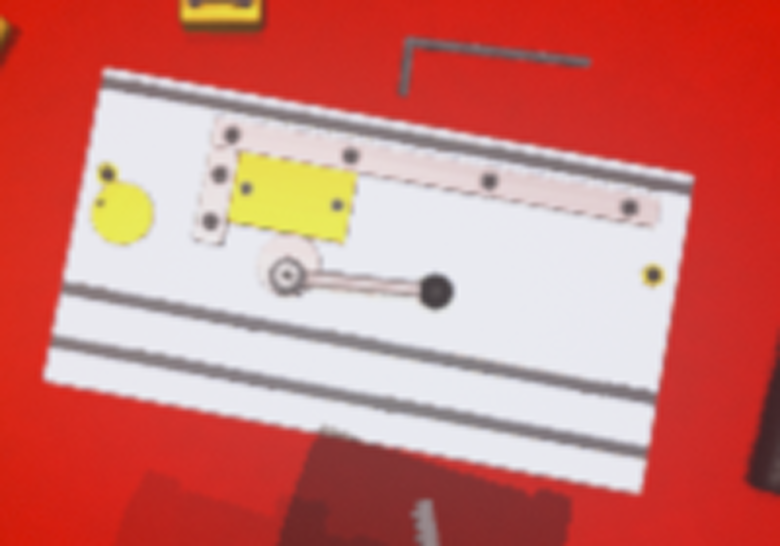

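View pics/scene15z.png

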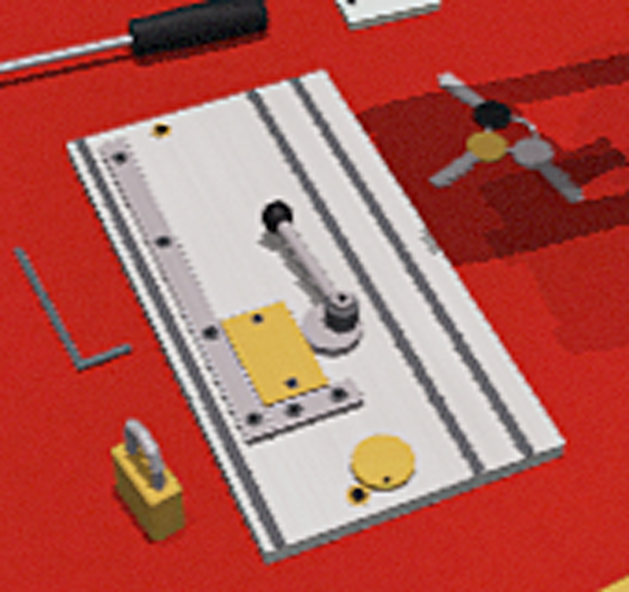

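```bash
python3 - <<'E'
from h import *
p=cv2.imread("pics/top15.png"); C,th=bedfit("top",cv2.imread("pics/top0.png"),False)
for px,r in rects("top",p,yellow(p),20,60):
    f=tofix(r[0],C,th)[0]
    if abs(f[0])<60 and abs(f[1])<110: print("plate",f.round(1),np.round(r[1],1),r[2]-(np.degrees(th)%90))
k=tofix(cast("top",np.array([436,292])/3.9+[260,180],29)[0],C,th)[0]; print("knob",k, np.arctan2(40-k[1],-12.7-k[0]))
q=cv2.imread("pics/top0.png"); d=(cv2.absdiff(p,q).max(2)>70).astype(np.uint8)
for c in cv2.findContours(d,0,2)[0]:
    if cv2.contourArea(c)>15: print(cv2.boundingRect(c))
s=sense();print(s['tool_pos'],s['ft_force'],s['qd'].round(2)); hand_in()
E
```

```text
plate [26.7 45.3] [58.8 35.3] -0.21487048027023548
knob [ -7.72442097 -33.77824835] 1.6381340111323668
(395, 321, 6, 14)
(365, 308, 13, 29)
(230, 307, 410, 173)
(328, 281, 9, 13)
(385, 264, 33, 21)
(363, 250, 13, 10)
(318, 219, 33, 24)
[367.67148721 -61.33513978 186.50968581] [0.31664921 0.09744467 0.68724844] [-0.26  3.56 -2.51 -0.08 -0.3  -0.14]
the job is handed in; nothing more can be done
```

The nameplate is clamped in the corner and the job is handed in at about 18.4 s on the robot's clock, well under the 48 s limit.

I gripped the plate lightly by its short ends and slid it flat up to the fence at about y = -75 mm. I then dragged it along the fence to about y = 22 mm and released it. With the fingers closed I pushed its end the rest of the way until it met the end stop, reading 11 N. Finally I swung the lever round with the closed fingertips until it stopped firmly at 16 N, and backed the arm clear.

Last checks, from the top camera:
- **Plate:** it measures (26.7, 45.3) mm in the fixture's frame, where home is (27, 45). It is 0.2° off parallel to the fence.
- **Lever:** it stands at about 1.64 rad, slightly past parallel and close to its 1.65 end stop.
- **Bystanders:** the before-and-after comparison showed changes at the plate and lever. The other changes were in the area by the keys that the arm and its shadow cover. The keys look undisturbed in the scene view, but I did not measure them.
- **Robot:** the wrist force reads about zero and nothing is touched. The arm still showed a small settling motion of up to 3.6°/s at hand-in, well clear of everything.

The two cameras disagreed by about 2 to 4 mm on where the fixture is. I worked from an averaged pose and confirmed the fence and end stop by contact force.

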